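Stack the parts tray over a stored gear wheel

ROBOT

A 6-joint arm with a two-finger parallel gripper is mounted at the origin on the work surface. World frame = base frame: x ahead of the robot, y to its left, z up, the work surface at z = 0. Lengths are in m, angles in rad, forces in N, time in s.
With the tool pointing down it reaches from about 0.35 to 0.725 m from the base axis. Payload 4.3 kg.
Tool frame: the origin (TCP) lies at the very end of the fingers, on their centre line; the grasp point (between the pads) lies hold_point_z behind it (hold_point_z is the distance from the TCP to the grasp point, in m); z points along the fingers, y is the line along which they close (so a half turn about z gives the same grasp; the last joint's range is limited). The gripper opens to 85 mm and grips with 20 to 120 N. Pads are 22 mm wide; open, the fingers measure 114 mm over their backs; the gripper's body (76 mm by 85 mm) begins 54 mm behind the grasp point. The pads swing forward as they close: fully open they stand 13 mm farther back than shut.
Start: joints at [1.099, 0.377, 0.081, 1.274, 0, 1.46], TCP at [0.204, 0.538, 0.231] pointing down, gripper open.
Joint ranges: [-2.72, 2.72], [-0.84, 1.66], [-1.02, 1.22], [-1.77, 2.12], [-1.37, 1.28], [-3.14, 3.14]. Speed limits (rad/s): [2.57, 2.57, 3.14, 3.14, 3.14, 3.14].

INTERFACE

Orientations are given as [roll, pitch, yaw] about the fixed x, y, z axes, in that order (R = Rz(yaw) Ry(pitch) Rx(roll)).
In Python, from plant import * gives the robot as it stands. The module is installed in compiled form; this text tells all that it offers.
- The arm moves only by the shell command python3 -m jog 'ROWS' [FORCE]. ROWS is JSON, a list that holds one entry, the list of rows, each a list of 5 numbers: the shift along the world's x, y, z in m, then the turn about the world's z in rad, then the closure in counts, from 0 (fully open) to 255 (shut). A call has exactly 10 rows; each row is the pose to reach, as a shift and turn from the pose commanded when the call began; what a row does not reach only later rows make up. A row lasts 1/10 s, in which the tool goes at most 50 mm and 8.59 degrees, less where a joint would pass 70% of its speed; a pose out of reach is approached as far as the arm can. A call with a gripper value outside its range is refused whole. The fingers move at their own pace and stop on an object; FORCE is the grip in N (left out, the last holds). Time passes only in rows, so rows that repeat a pose let the fingers close, or fill a call up. It gives the time, the measured TCP pose, the force, the opening and the grip force at its end, in the units of the state.
- sense(): the state, without advancing time (a new reading comes with each control period).
- grab_frame(name): name is "side" or "top"; returns a dict with "frame" (384x512x3 uint8, red, green, blue), "fx", "fy", "cx", "cy" (pixels), "xyz" and "attitude" of the camera in the world. Camera axes: x right, y down, z forward; pixel columns grow to the right and rows downward; lengths in m; the calibration is good to about 2 mm. A picture is of the moment at which its call begins. There is no depth.
- hand_in(): hands the job in; it is judged then, once.
The state is a dict: "time_s": time; "joint_pos": joint angles; "dq": joint speeds; "tau": joint torques, N m; "tcp_pos": TCP position; "eef_rot": TCP orientation; "wrist_force": force on the tool from outside, world axes, zero at the start; "torque": the same for the moment, N m; "finger_gap": opening from 0.0 (shut) to 1.0 (fully open); "grip_force": force on a finger pad.
Only numpy, scipy, OpenCV 4.12 (cv2) and the standard library are available. Lean on these libraries where they do the work, as an engineer would, in place of code of your own. Each camera call takes 0.05 s, during which the arm holds its last target. There are 200 camera calls.

TASK

Lay the larger brass gear wheel flat in the well of the wooden tray on the turntable, then stack the tray with the handle on top of it, feeling gently for the fit until all four corner lugs have dropped fully home in the sockets and it sits flush. Do not force it, let go of it at the end, and leave everything else on the bench where it is.

Things in the scene. Friction and masses are not known exactly. Their poses are not given: they have to be found in the camera images.
- turntable: Round walnut turntable, 208 mm across, 20 mm high, locked; origin at the centre of its underside on the bench. On it a lower oak tray is clamped, 180 mm long (along the turntable's x) by 130 mm wide (y), exactly parallel to these axes but OFF CENTRE by an unmeasured amount, up to 7 mm either way in x and in y: find it by feel (or by eye). The clamp holds against 70 N.
- well (a point): On the turntable's axis (not the lower tray's centre), 31 mm above its origin, level with the floor of the lower tray's open well. The well is 104 mm (x) by 118 mm (y), 39 mm deep, centred on the lower tray, so up to 7 mm off this point in x and y.
- deck (a point): On the turntable's axis (not the lower tray's centre), 70 mm above its origin, level with the lower tray's flat top. The deck at each x end is 38 mm wide and has two square sockets, 16.5 mm wide, 14 mm deep, hardly chamfered, at x = +-71, y = +-46 mm from the lower tray's own centre, itself up to 7 mm off. Keep the force between the two trays below 40 N, knocks included.
- tray: Loose upper oak tray with a walnut bridge handle, 180 (its x) by 130 mm (y), 0.36 to 0.59 kg. Origin under its centre at the lug feet, z up. Lugs 14 by 14 mm, 12 mm long, at x = +-71, y = +-46 mm. Underside 12 mm, rim 42 mm above the origin. Home: origin 58 mm above the turntable's origin; lugs resting on the deck, not home: 70 mm. Fits either way round.
- tray_handle (a point): Centre of the upper tray's handle bar, 76 mm above the tray's origin on its vertical axis. The bar runs along the tray's x, 100 mm long, 14 mm thick (along y, the grip width) and 28 mm tall (62 to 90 mm above the origin), carried on two 10 mm posts at x = +-45 mm.
- large_gear: The larger brass gear wheel, 53 mm across the teeth, 8 mm thick, lying flat, with a round central hub 18 mm across that stands up to 30 mm above the underside; 0.14 kg. Origin at the centre of its underside, z up along the hub.
- large_gear_hub (a point): Point on the larger gear's axis 22 mm above its underside, to grip the 18 mm hub from above.
- small_gear: The smaller brass gear wheel, 35 mm across, same hub; a bystander about 100 mm from the large one (they may have swapped places). Origin at the centre of its underside. Leave it alone.
- tractor: Rusty orange tin tractor, about 85 by 66 mm, 79 mm tall; bystander. Origin at the centre of its underside.
- dish: White porcelain parts dish, 90 mm across, 30 mm high; bystander. Origin at the centre of its underside.
- jar: Amber glass jar with a steel cap, 56 mm across, 75 mm tall; bystander. Origin at the centre of its underside.
Things that resemble listed ones, but are neither listed nor needed, are in the scene too. What is shaped like the large_gear but purple or red is not meant. Leave any orange look-alike of the tray alone.

How it is judged:
On the way, in this order (a step that is already met when the one before it is completed fails the run):
1. the larger gear lies flat in the well of the lower tray, let go (x of large_gear in the frame of turntable between -0.05 and 0.05 m and y of large_gear in the frame of turntable between -0.055 and 0.055 m and z of large_gear in the frame of turntable below 0.04 m and angle between large_gear's own z axis and vertical below 0.2 rad and contact force between the fingers and large_gear below 0.1 N and linear speed of large_gear below 0.02 m/s), for 0.2 s.
2. the upper tray sits home on the lower tray, lugs in the sockets (x of tray in the frame of turntable between -0.012 and 0.012 m and y of tray in the frame of turntable between -0.012 and 0.012 m and z of tray in the frame of turntable below 0.061 m and angle between tray's own z axis and vertical below 0.025 rad and angle between the x axis of tray and the x axis of turntable, either way round below 0.06 rad), for 0.2 s.
At the end, for the whole second after the job is handed in: Larger gear flat in the lower tray's well (underside under 40 mm above the turntable's origin, tilt < 0.2 rad); upper tray home on it, origin < 61 mm above and within 12 mm in x, y of the turntable's origin, tilt < 0.025, parallel within 0.06 rad; both at rest, released (all of step 2 and x of large_gear in the frame of turntable between -0.05 and 0.05 m and y of large_gear in the frame of turntable between -0.055 and 0.055 m and z of large_gear in the frame of turntable below 0.04 m and angle between large_gear's own z axis and vertical below 0.2 rad and linear speed of each of tray, large_gear below 0.02 m/s and contact force between the fingers and tray below 0.1 N); the robot touches nothing.
It fails at once if the upper tray and the turntable with its lower tray press on each other with more than 40 N (contact force between tray and turntable above 40 N).
It fails at once if the tractor is moved more than 20 mm (distance of tractor from where it was at the start of the episode above 0.02 m).
It fails at once if the dish is moved more than 20 mm (distance of dish from where it was at the start of the episode above 0.02 m).
It fails at once if the jar is moved more than 20 mm (distance of jar from where it was at the start of the episode above 0.02 m).
It fails at once if the small gear is moved more than 20 mm (distance of small_gear from where it was at the start of the episode above 0.02 m).
It also fails if it takes over 72 s, if anything falls off the work surface, if the arm or the gripper's body presses on something with over 40 N, if the wrist force passes 120 N, or if a joint passes its speed limit or range.

## Working session

There is one attempt and no reset: what is moved stays moved. The work goes in short steps, Python scripts to look and compute and a shell command to move; the robot and the scene stay as the last step left them, time stands still between calls to the robot, and variables do not carry over. Pictures are saved under pics/ and viewed, at most 10 in all, crops included, and the job is handed in when it is done.

```bash
mkdir -p pics; cat > h.py <<'E'
from plant import *
import numpy as np, cv2
from scipy.spatial.transform import Rotation as Ro
def cam(n):
    d=grab_frame(n); a=np.array(d["attitude"],float)
    d["R"]=a if a.shape==(3,3) else Ro.from_euler("xyz",a).as_matrix() if a.size==3 else None
    return d
def px2w(d,u,v,z):
    r=d["R"]@np.array([(u-d["cx"])/d["fx"],(v-d["cy"])/d["fy"],1]); p=np.array(d["xyz"]); return p+r*(z-p[2])/r[2]
def w2px(d,P):
    q=d["R"].T@(np.array(P)-np.array(d["xyz"])); return q[0]/q[2]*d["fx"]+d["cx"],q[1]/q[2]*d["fy"]+d["cy"]
E
python3 - <<'E'
from h import *
for n in("top","side"):
    d=cam(n); print(n,d["fx"],d["cx"],d["cy"],d["xyz"],d["attitude"])
    cv2.imwrite(f"pics/{n}0.png",cv2.resize(d["frame"][:,:,::-1],(800,600),interpolation=cv2.INTER_CUBIC))
    cv2.imwrite(f"raw_{n}.png",d["frame"][:,:,::-1])
print(sense())
E
```

```text
top 412.5130391712127 251.71931452762723 190.42908211378142 [0.39658726 0.00528483 1.19639385] [-3.0179911  -0.01333581 -1.57111291]
side 411.0118032881951 253.09661876760202 191.13881859095443 [0.39136038 0.59821939 0.80877013] [-2.42823081e+00 -2.87539515e-03 -2.89496790e+00]
{'time_s': 0.1, 'joint_pos': array([1.09868042e+00, 3.78003996e-01, 7.97898901e-02, 1.27439964e+00,
       9.91067641e-06, 1.46052470e+00]), 'dq': array([ 2.79696518e-04, -2.91677973e-03,  2.84274268e-03,  8.26524223e-05,
       -5.33454669e-04,  2.24627314e-04]), 'tau': array([ 1.76653433e-03, -4.64695966e+01,  2.70581532e+01,  1.20124564e-02,
       -9.21029687e-05,  4.70516554e-06]), 'tcp_pos': array([0.20326325, 0.53726064, 0.23045809]), 'eef_rot': array([-3.13978737e+00, -2.09853994e-04,  2.77974817e+00]), 'wrist_force': array([0.47673672, 0.13270976, 0.03173481]), 'torque': array([ 0.03230927,  0.02357847, -0.00389061]), 'grip_force': 0.0, 'finger_gap': 0.9984403851872319}
```

View pics/top0.png

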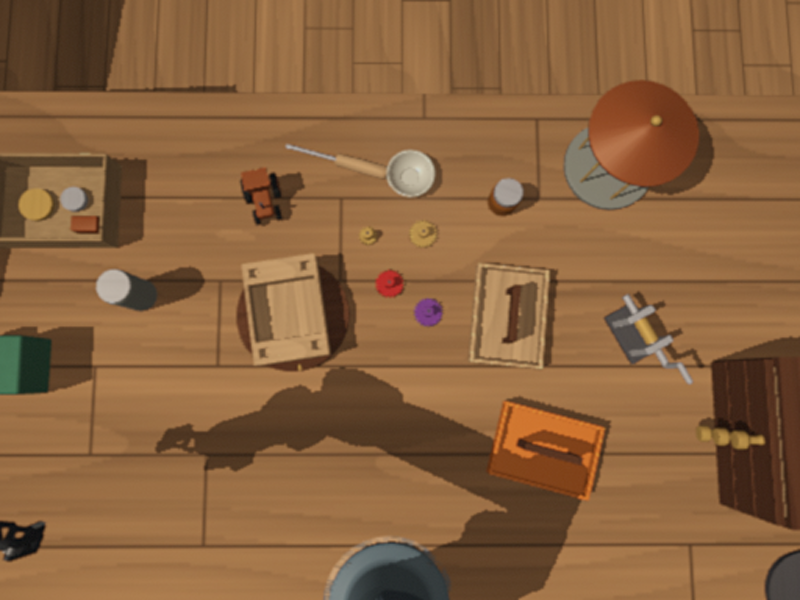

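View pics/side0.png

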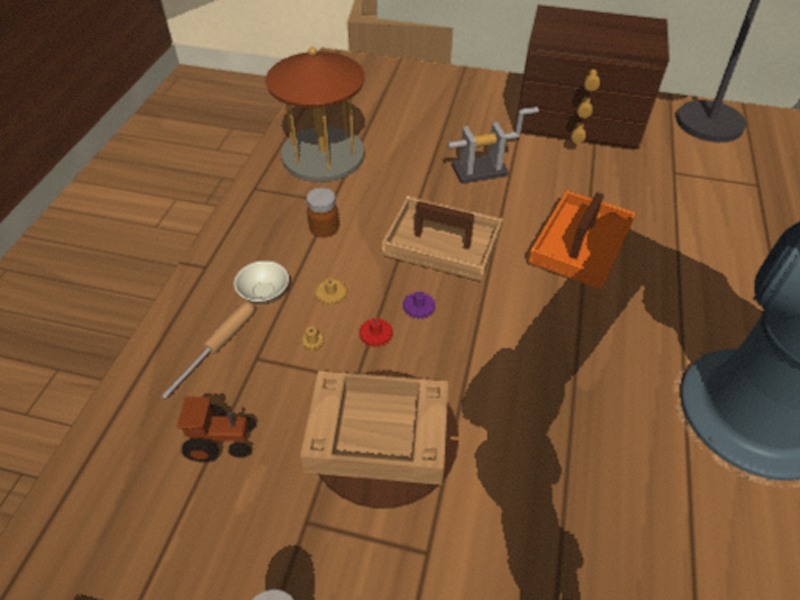

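Candidates (800x600 top view): brass gears at (423,234) large and (368,236) small. The red (390,283) and purple (428,312) gears are look-alikes. The plain oak tray with a handle is at (511,315); the orange one (548,448) is a look-alike. The turntable with the lower tray is at (288,310). My choices are the brass gear at (423,234) and the tray at (511,315), which I'll check in a close crop.

```bash
python3 - <<'E'
from h import *
T=cv2.imread("raw_top.png");S=cv2.imread("raw_side.png")
def c(I,x,y,w,h,s): return cv2.resize(I[y:y+h,x:x+w],(w*s,h*s),interpolation=cv2.INTER_CUBIC)
# 80x75 px at scale5 =400x... 
a=c(T,148,155,80,60+15,5)[:300*5//4,:]
o=np.zeros((600,800,3),np.uint8)
o[:300,:400]=c(T,146,158,80,60,5)[:300]; 
o=np.zeros((600,800,3),np.uint8)
o[:300,:320]=c(T,148,160,80,75,4)      # turntable
o[:300,320:560]=c(T,297,165,60,75,4)   # tray
o[:300,560:800]=c(T,225,135,60,75,4)   # gears
o[300:600,:400]=c(S,190,235,100,75,4)
o[300:600,400:720]=c(S,243,120,80,75,4)
cv2.imwrite("pics/c1.png",o)
# brass blobs centroid
for n,I in(("top",T),("side",S)):
    h=cv2.cvtColor(I,cv2.COLOR_BGR2HSV)
    x0,y0,x1,y1=(225,140,290,165) if n=="top" else (190,175,225,225)
    print(n,[ (h[y,x].tolist()) for x,y in ([(270,152),(245,152)] if n=="top" else [(212,189)])])
E
```

```text
top [[18, 151, 157], [15, 141, 165]]
side [[18, 166, 175]]
```

View pics/c1.png

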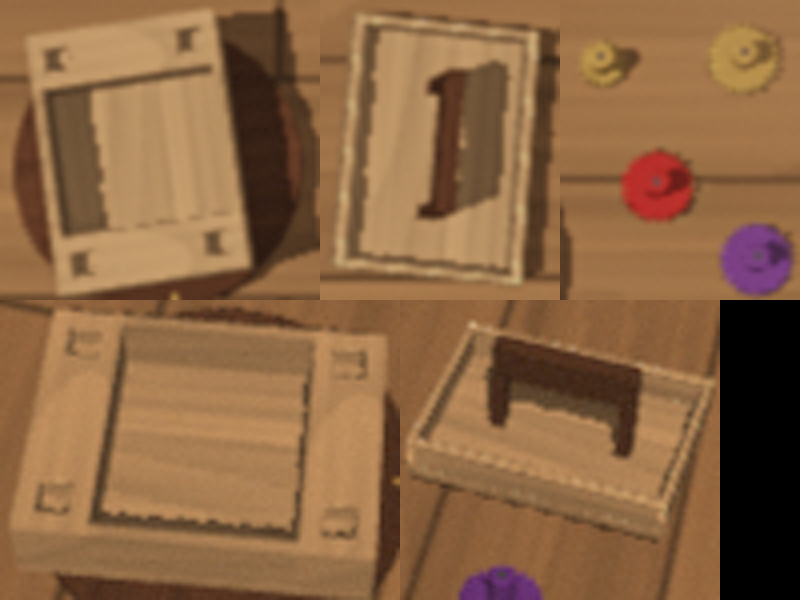

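The crop confirms the choices: the larger brass gear is at crop (744,59), the natural oak tray with its corners on the rim, and the lower tray with four sockets. Next, compute the poses from the corner pixels.

```bash
cat > m.py <<'E'
from h import *
from scipy.optimize import least_squares
def rect(pts,z,L=.18,W=.13):
    # pts: list of (cam,u,v) order (-,-),(+,-),(+,+),(-,+) after trial
    w=np.array([px2w(d,u,v,z)[:2] for d,u,v in pts]); return w
def fit(w,tpl):
    best=None
    tpl=np.array(tpl)
    for k in range(4):
      for fl in(1,-1):
        t=np.roll(tpl[::fl],k,0)
        f=lambda p:((np.array([[np.cos(p[2]),-np.sin(p[2])],[np.sin(p[2]),np.cos(p[2])]])@t.T).T+p[:2]-w).ravel()
        for a in(0,1.5):
            r=least_squares(f,[*w.mean(0),a])
            if best is None or r.cost<best.cost-1e-9: best=r
    return np.round([*best.x[:2],(best.x[2]+np.pi/2)%np.pi-np.pi/2],4),np.round(1000*best.fun.reshape(-1,2),1).tolist()
R=[(-.09,-.065),(.09,-.065),(.09,.065),(-.09,.065)]
K=[(-.071,-.046),(.071,-.046),(.071,.046),(-.071,.046)]
E
python3 - <<'E'
from m import *
t=cam("top");s=cam("side")
def C(d,L,x0,y0,ox,oy): return [(d,x0+(x-ox+.5)/4-.5,y0+(y-oy+.5)/4-.5) for x,y in L]
print("lowT",fit(rect(C(t,[(27,39),(213,9),(252,268),(64,294)],148,160,0,0),.07),R))
print("sockT",fit(rect(C(t,[(55,59),(187,40),(217,243),(83,264)],148,160,0,0),.07),K))
print("sockS",fit(rect(C(s,[(84,343),(350,364),(340,522),(55,497)],190,235,0,300),.07),K))
print("lowS",fit(rect(C(s,[(53,309),(388,335),(376,562),(11,529)],190,235,0,300),.07),R))
print("upT",fit(rect(C(t,[(357,13),(542,29),(523,285),(335,268)],297,165,320,0),.042),R))
print("upS",fit(rect(C(s,[(472,322),(716,379),(663,510),(409,445)],243,120,400,300),.042),R))
print("handle T ends top", [np.round(px2w(*q,.09),4) for q in C(t,[(452,70),(432,214)],297,165,320,0)])
print("handle S ends mid topedge", [np.round(px2w(*q,.09),4) for q in C(s,[(495,337),(641,371)],243,120,400,300)])
I={n:cv2.cvtColor(d["frame"],cv2.COLOR_RGB2HSV) for n,d in(("t",t),("s",s))}
g=C(t,[(744,59),(745,50)],225,135,560,0)
print("gear disc/hub T",np.round(px2w(*g[0],.008),4),np.round(px2w(*g[1],.03),4))
# side: sat blob near (331,290)/800
q=s; crop=q["frame"][170:205,190:235,::-1]; cv2.imwrite("pics/g.png",cv2.resize(crop,None,fx=10,fy=10,interpolation=cv2.INTER_CUBIC))
# turntable ellipse edges
tt=t["frame"][150:245,140:240,::-1]
print("tt px for centre", w2px(t,[.43,.14,.02]))
E
```

```text
lowT (array([0.5169, 0.1802, 0.1607]), [[0.6, -0.1], [0.1, -0.6], [1.3, -0.3], [-2.0, 1.1]])
sockT (array([0.5173, 0.1826, 0.1579]), [[-0.6, -0.1], [0.4, -0.3], [0.2, 0.1], [0.0, 0.3]])
sockS (array([0.5186, 0.1826, 0.1543]), [[0.0, -0.4], [-0.1, -0.2], [-0.1, 0.1], [0.1, 0.4]])
lowS (array([0.5189, 0.1822, 0.1552]), [[-1.0, 0.2], [0.4, 0.6], [-0.2, -0.9], [0.8, 0.1]])
upT (array([ 0.5089, -0.2208, -0.0973]), [[-0.1, -0.6], [-1.5, 1.7], [0.4, 0.4], [1.2, -1.5]])
upS (array([ 0.5092, -0.2187, -0.0993]), [[1.0, 1.4], [-0.3, 2.1], [-3.1, -1.5], [2.4, -2.0]])
handle T ends top [array([ 0.5571, -0.2212,  0.09  ]), array([ 0.4593, -0.2054,  0.09  ])]
handle S ends mid topedge [array([ 0.5605, -0.2268,  0.09  ]), array([ 0.4606, -0.2174,  0.09  ])]
gear disc/hub T [ 0.666  -0.0663  0.008 ] [ 0.6676 -0.0657  0.03  ]
tt px for centre (np.float64(198.67546133616236), np.float64(229.81808219929422))
```

View pics/g.png

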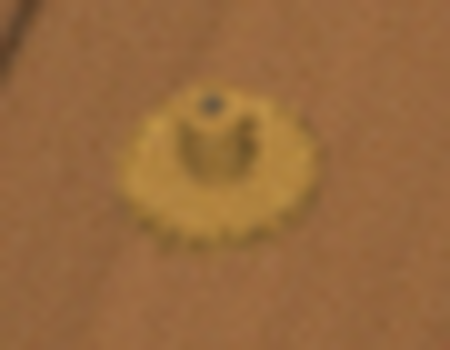

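The side crop shows the gear with its hub hole at crop (212,104) and disc centre at about (220,165). Both cameras agree on both trays to within about 2 mm.

```bash
python3 - <<'E'
from m import *
t=cam("top");s=cam("side")
for u,v,z in((21.3,10.6,.03),(21.9,16.4,.008)): print("gearS",np.round(px2w(s,190+u-.5,170+v-.5,z),4))
for n,(u,v,z) in dict(jar=(508,190,.075),dish=(411,173,.03),small=(368,234,.03),purple=(428,312,.01),red=(390,283,.01)).items(): print(n,np.round(px2w(t,u*.64,v*.64,z),3))
import plant; print(hold_point_z if "hold_point_z" in dir(plant) else [x for x in dir(plant) if x[0]!="_"])
E
```

```text
gearS [ 0.668  -0.0654  0.03  ]
gearS [ 0.6679 -0.0651  0.008 ]
jar [ 0.731 -0.216  0.075]
dish [ 0.776 -0.043  0.03 ]
small [0.66  0.036 0.03 ]
purple [ 0.517 -0.075  0.01 ]
red [ 0.571 -0.004  0.01 ]
0.0187
```

```bash
python3 -m jog '[[[0.04,-0.05,0,0.1,110],[0.07,-0.09,0,0.2,110],[0.1,-0.13,0,0.3,110],[0.13,-0.17,0,0.4,110],[0.16,-0.21,0,0.517,110],[0.19,-0.25,0,0.517,110],[0.22,-0.29,0,0.517,110],[0.25,-0.33,0,0.517,110],[0.28,-0.37,0,0.517,110],[0.31,-0.41,-0.02,0.517,110]]]' 40
python3 -m jog '[[[0.03,-0.04,-0.02,0,110],[0.06,-0.08,-0.04,0,110],[0.09,-0.12,-0.06,0,110],[0.12,-0.155,-0.08,0,110],[0.14,-0.18,-0.1,0,110],[0.1535,-0.1935,-0.12,0,110],[0.1535,-0.1935,-0.14,0,110],[0.1535,-0.1935,-0.15,0,110],[0.1535,-0.1935,-0.15,0,110],[0.1535,-0.1935,-0.15,0,110]]]'
python3 - <<'E'
from h import *
o=[]
for n in("top","side"):
    d=cam(n);u,v=map(int,w2px(d,[.6675,-.0655,.03]));print(n,u,v,w2px(d,[.6675,-.0655,.06]))
    o.append(cv2.resize(d["frame"][v-40:v+40,u-40:u+40,::-1],(400,400),interpolation=cv2.INTER_CUBIC))
cv2.imwrite("pics/p1.png",np.hstack(o)); s=sense(); print(s["tcp_pos"],s["eef_rot"],s["finger_gap"])
E
```

```text
time_s: 1.3
tcp_pos: [0.5063, 0.1391, 0.2183]
eef_rot: [3.141, 0.005, -2.987]
wrist_force: [0.6, 0.4, 0.0]
finger_gap: 0.569
grip_force: 0.0
time_s: 2.3
tcp_pos: [0.6572, -0.0521, 0.0671]
eef_rot: [3.142, 0.0, -2.986]
wrist_force: [0.0, 0.0, 0.2]
finger_gap: 0.568
grip_force: 0.0
top 270 147 (np.float64(271.4362622393271), np.float64(144.75235557082496))
side 210 180 (np.float64(210.09215906054277), np.float64(172.05052616226504))
[ 0.65803892 -0.0522358   0.06805933] [-3.14088477e+00  2.24757706e-03 -2.98554167e+00] 0.5698619300745029
```

View pics/p1.png

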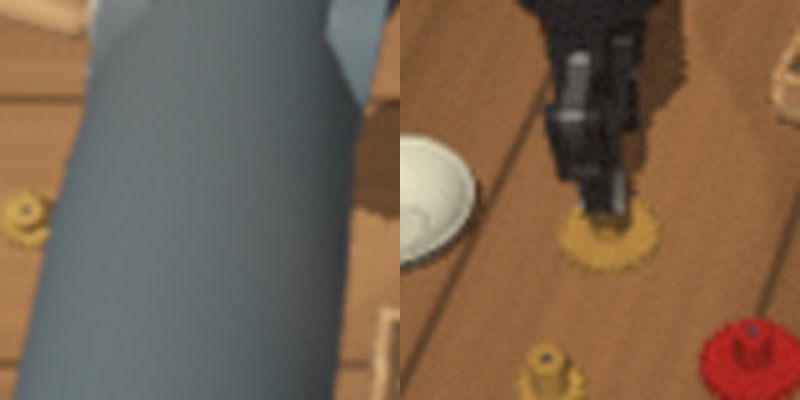

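The side crop shows the fingers above the gear hub but slightly short of it, matching the measured pose. I'll correct that, descend and grip.

```bash
python3 -m jog '[[[0.0095,-0.0133,0,0,110],[0.0095,-0.0133,-0.01,0,110],[0.0095,-0.0133,-0.03,0,110],[0.0095,-0.0133,-0.045,0,110],[0.0095,-0.0133,-0.0565,0,110],[0.0095,-0.0133,-0.0565,0,110],[0.0095,-0.0133,-0.0565,0,220],[0.0095,-0.0133,-0.0565,0,255],[0.0095,-0.0133,-0.0565,0,255],[0.0095,-0.0133,-0.0565,0,255]]]' 40
```

```text
time_s: 3.4
tcp_pos: [0.6678, -0.066, 0.0112]
eef_rot: [-3.141, 0.002, -2.986]
wrist_force: [-0.5, -0.3, 3.2]
finger_gap: 0.189
grip_force: 39.5
```

```bash
python3 -m jog '[[[0,0,0.03,0,255],[0,0,0.07,0,255],[0,0,0.11,0,255],[-0.01,0.015,0.12,0,255],[-0.03,0.05,0.12,0,255],[-0.05,0.085,0.12,0,255],[-0.07,0.12,0.12,0,255],[-0.09,0.155,0.12,0,255],[-0.11,0.185,0.12,0,255],[-0.125,0.21,0.12,0,255]]]'
python3 -m jog '[[[-0.012,0.02,0,0,255],[-0.02,0.033,0,0,255],[-0.025,0.0385,0,0,255],[-0.025,0.0385,0,0,255],[-0.025,0.0385,0,0,255],[-0.025,0.0385,0,0,255],[-0.025,0.0385,0,0,255],[-0.025,0.0385,0,0,255],[-0.025,0.0385,0,0,255],[-0.025,0.0385,0,0,255]]]'
```

```text
time_s: 4.4
tcp_pos: [0.5386, 0.146, 0.1288]
eef_rot: [3.141, -0.003, -2.985]
wrist_force: [0.0, -0.9, -0.1]
finger_gap: 0.19
grip_force: 39.3
time_s: 5.4
tcp_pos: [0.5169, 0.1824, 0.1299]
eef_rot: [3.141, -0.0, -2.987]
wrist_force: [0.4, -0.6, -1.6]
finger_gap: 0.195
grip_force: 39.3
```

```bash
python3 - <<'E'
from h import *
d=cam("side");u,v=155,250
cv2.imwrite("pics/p2.png",cv2.resize(d["frame"][190:310,170:310,::-1],(700,600),interpolation=cv2.INTER_CUBIC)); s=sense(); print(s["tcp_pos"],s["wrist_force"],s["finger_gap"])
E
```

```text
[0.51687045 0.18247115 0.12992989] [ 0.47305079 -1.05786298 -2.09416679] 0.19241367693904282
```

View pics/p2.png

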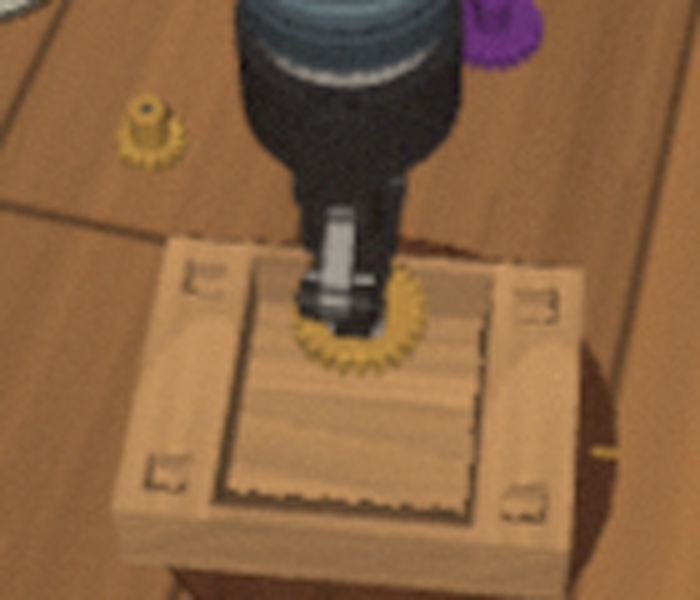

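The gear is held level and centred over the well. Lowering and releasing it.

```bash
python3 -m jog '[[[0,0,-0.03,0,255],[0,0,-0.055,0,255],[0,0,-0.072,0,255],[0,0,-0.081,0,255],[0,0,-0.0865,0,255],[0,0,-0.0865,0,255],[0,0,-0.0865,0,150],[0,0,-0.0865,0,140],[0,0,-0.0865,0,140],[0,0,-0.0865,0,140]]]'
python3 -m jog '[[[0,0,0,0,140],[0,0,0.03,0,140],[0,0,0.07,0,140],[0,0,0.11,0,140],[0,-0.03,0.15,-0.05,110],[0,-0.07,0.15,-0.1,110],[0,-0.11,0.15,-0.15,110],[0,-0.15,0.15,-0.2,110],[0,-0.19,0.15,-0.254,110],[0,-0.23,0.15,-0.254,110]]]'
python3 - <<'E'
from h import *
d=cam("side");t=cam("top")
cv2.imwrite("pics/p3.png",np.hstack([cv2.resize(d["frame"][220:320,180:300,::-1],(480,400),interpolation=cv2.INTER_CUBIC),cv2.resize(t["frame"][150:250,140:220,::-1],(320,400),interpolation=cv2.INTER_CUBIC)])); s=sense(); print(s["tcp_pos"],s["wrist_force"],s["finger_gap"],s["eef_rot"])
E
```

```text
time_s: 6.45
tcp_pos: [0.5173, 0.1827, 0.0441]
eef_rot: [3.141, 0.001, -2.986]
wrist_force: [-0.5, -0.7, 0.4]
finger_gap: 0.452
grip_force: 0.0
time_s: 7.45
tcp_pos: [0.5165, -0.049, 0.1936]
eef_rot: [3.142, 0.0, 3.042]
wrist_force: [0.5, -0.1, 1.7]
finger_gap: 0.565
grip_force: 0.0
[ 0.51691186 -0.05166895  0.19354907] [0.38752276 0.93809167 0.23812301] 0.5726744197866229 [-3.13990361e+00  8.09062600e-04  3.03675009e+00]
```

View pics/p3.png

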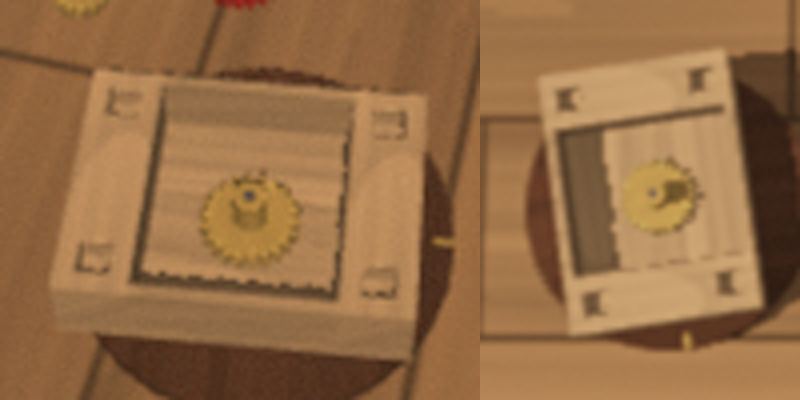

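```bash
python3 -m jog '[[[0,-0.04,0,0,110],[-0.002,-0.08,0,0,110],[-0.005,-0.12,0,0,110],[-0.0075,-0.15,0,0,110],[-0.0075,-0.168,0,0,110],[-0.0075,-0.168,-0.03,0,110],[-0.0075,-0.168,-0.055,0,110],[-0.0075,-0.168,-0.075,0,110],[-0.0075,-0.168,-0.075,0,110],[-0.0075,-0.168,-0.075,0,110]]]'
python3 - <<'E'
from m import *
d=cam("side");t=cam("top")
def C(d,L,x0,y0,ox,oy): return [(d,x0+(x-ox+.5)/4-.5,y0+(y-oy+.5)/4-.5) for x,y in L]
print("hubS",np.round(px2w(*C(d,[(249,196)],180,220,0,0)[0],.061),4),"hubT",np.round(px2w(*C(t,[(653,192)],140,150,480,0)[0],.061),4))
print("sockS",fit(rect(C(d,[(126,103),(391,124),(380,282),(96,257)],180,220,0,0),.07),K))
print("sockT",fit(rect(C(t,[(569,98),(700,79),(727,281),(595,303)],140,150,480,0),.07),K))
cv2.imwrite("pics/p4.png",cv2.resize(d["frame"][70:200,220:340,::-1],(554,600),interpolation=cv2.INTER_CUBIC)); s=sense(); print(s["tcp_pos"],s["wrist_force"],s["finger_gap"],s["eef_rot"])
E
```

```text
time_s: 8.55
tcp_pos: [0.5093, -0.2145, 0.1186]
eef_rot: [3.141, -0.001, 3.044]
wrist_force: [0.5, 0.1, -0.7]
finger_gap: 0.565
grip_force: 0.0
hubS [0.518  0.1814 0.061 ] hubT [0.5174 0.1802 0.061 ]
sockS (array([0.5181, 0.1825, 0.1523]), [[0.5, -0.4], [-0.2, -0.0], [-0.5, 0.1], [0.2, 0.3]])
sockT (array([0.5182, 0.1825, 0.1513]), [[-0.1, 0.7], [0.3, -0.3], [-0.7, -1.0], [0.4, 0.6]])
[ 0.51035694 -0.21544495  0.11984575] [ 0.42744693 -0.57209341  0.4939581 ] 0.5691447616232853 [-3.14096513e+00  2.10019521e-03  3.04352682e+00]
```

View pics/p4.png

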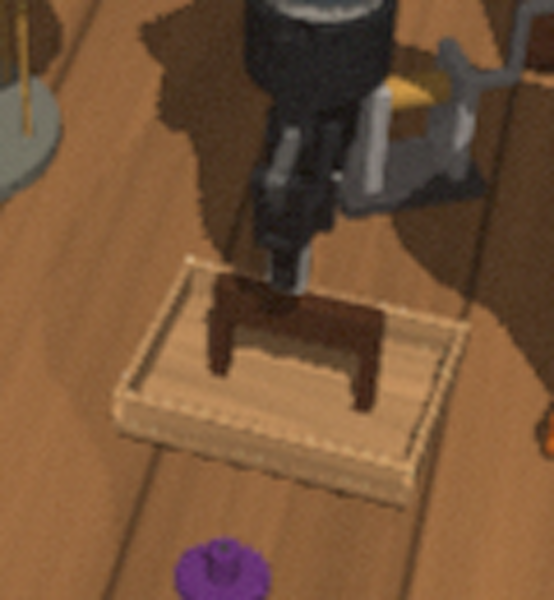

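The fingers are in line above the handle bar, near its middle. Descend, grip and lift a little.

```bash
python3 -m jog '[[[-0.001,-0.004,-0.02,0,110],[-0.001,-0.004,-0.04,0,110],[-0.001,-0.004,-0.055,0,110],[-0.001,-0.004,-0.062,0,110],[-0.001,-0.004,-0.062,0,110],[-0.001,-0.004,-0.062,0,200],[-0.001,-0.004,-0.062,0,255],[-0.001,-0.004,-0.062,0,255],[-0.001,-0.004,-0.062,0,255],[-0.001,-0.004,-0.062,0,255]]]' 80
python3 -m jog '[[[0,0,0.01,0,255],[0,0,0.03,0,255],[0,0,0.06,0,255],[0,0,0.09,0,255],[0,0,0.11,0,255],[0,0,0.12,0,255],[0,0,0.12,0,255],[0,0,0.12,0,255],[0,0,0.12,0,255],[0,0,0.12,0,255]]]'
```

```text
time_s: 9.65
tcp_pos: [0.5093, -0.2197, 0.0577]
eef_rot: [-3.141, 0.002, 3.043]
wrist_force: [0.1, 2.0, 5.9]
finger_gap: 0.152
grip_force: 79.0
time_s: 10.65
tcp_pos: [0.5073, -0.2189, 0.1749]
eef_rot: [3.14, -0.003, 3.043]
wrist_force: [0.5, 0.4, -3.9]
finger_gap: 0.15
grip_force: 78.3
```

```bash
python3 -m jog '[[[0,0.01,0,0.02,255],[0.001,0.03,0,0.05,255],[0.002,0.06,0,0.08,255],[0.003,0.095,0,0.11,255],[0.004,0.13,0,0.14,255],[0.005,0.165,0,0.17,255],[0.006,0.2,0,0.2,255],[0.007,0.235,0,0.23,255],[0.008,0.27,0,0.252,255],[0.009,0.305,0,0.252,255]]]'
python3 -m jog '[[[0,0.035,0,0,255],[0,0.065,0,0,255],[0,0.085,0,0,255],[0,0.095,0,0,255],[0,0.0975,0,0,255],[0,0.0975,-0.01,0,255],[0,0.0975,-0.02,0,255],[0,0.0975,-0.03,0,255],[0,0.0975,-0.035,0,255],[0,0.0975,-0.035,0,255]]]'
python3 -m jog '[[[0,0,0,0,255],[0,0,0,0,255],[0,0,0,0,255],[0,0,0,0,255],[0,0,0,0,255],[0,0,0,0,255],[0,0,0,0,255],[0,0,0,0,255],[0,0,0,0,255],[0,0,0,0,255]]]'
python3 - <<'E'
from h import *
d=cam("side")
cv2.imwrite("pics/p5.png",cv2.resize(d["frame"][200:330,170:310,::-1],(646,600),interpolation=cv2.INTER_CUBIC)); s=sense(); print(s["tcp_pos"],s["wrist_force"],s["torque"],s["finger_gap"],s["eef_rot"])
E
```

```text
time_s: 11.65
tcp_pos: [0.5165, 0.0876, 0.1762]
eef_rot: [3.141, -0.0, -2.987]
wrist_force: [-0.5, -0.9, -3.3]
finger_gap: 0.147
grip_force: 78.3
time_s: 12.65
tcp_pos: [0.5162, 0.1823, 0.1399]
eef_rot: [-3.141, -0.003, -2.989]
wrist_force: [-0.6, -0.2, -4.5]
finger_gap: 0.152
grip_force: 78.4
time_s: 13.65
tcp_pos: [0.5172, 0.1831, 0.1414]
eef_rot: [3.142, -0.0, -2.988]
wrist_force: [0.9, 0.3, -4.0]
finger_gap: 0.153
grip_force: 78.4
[0.51723767 0.18305178 0.14139163] [-0.31420884 -0.78513345 -3.3016645 ] [ 0.02577617 -0.05892471  0.05341168] 0.14790899659344536 [ 3.14150430e+00 -5.61547700e-05 -2.98835879e+00]
```

View pics/p5.png

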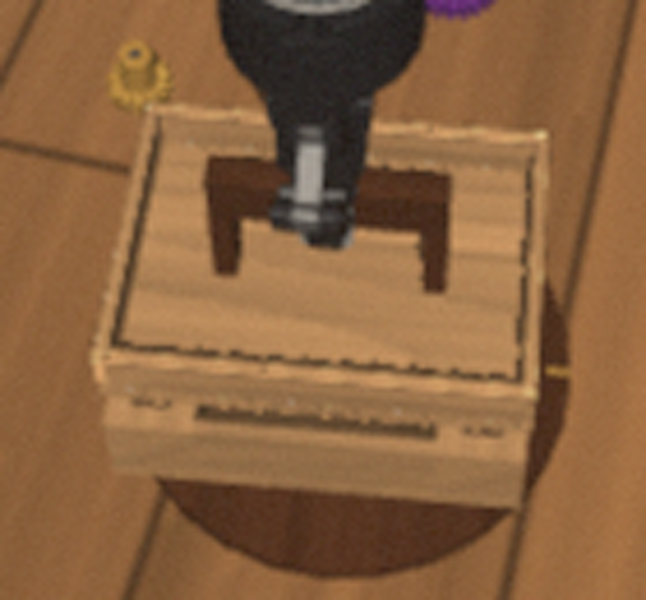

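The tray is held level above the lower tray and about parallel. Its rim corners are at (150,106), (547,132), (538,391) and (95,353).

```bash
python3 - <<'E'
from m import *
d=cam("side");k=600/130
L=[(d,170+(x+.5)/k-.5,200+(y+.5)/k-.5) for x,y in [(150,106),(547,132),(538,391),(95,353)]]
for z in(.122,.1255,.129): print(z,fit(rect(L,z),R))
E
```

```text
0.122 (array([0.5183, 0.1785, 0.159 ]), [[1.6, -2.4], [-0.6, -1.1], [-0.5, 1.2], [-0.5, 2.3]])
0.1255 (array([0.5177, 0.1806, 0.159 ]), [[2.1, -2.7], [-1.0, -1.5], [-1.0, 1.5], [-0.1, 2.7]])
0.129 (array([0.517 , 0.1827, 0.159 ]), [[2.6, -2.9], [-1.4, -1.9], [-1.5, 1.7], [0.4, 3.1]])
```

```bash
python3 -m jog '[[[0,0.001,-0.003,0,255],[0,0.001,-0.006,0,255],[0,0.001,-0.009,0,255],[0,0.001,-0.011,0,255],[0,0.001,-0.012,0,255],[0,0.001,-0.0125,0,255],[0,0.001,-0.013,0,255],[0,0.001,-0.0135,0,255],[0,0.001,-0.014,0,255],[0,0.001,-0.014,0,255]]]'
python3 -m jog '[[[0,0,-0.0002,0,255],[0,0,-0.0004,0,255],[0,0,-0.0006,0,255],[0,0,-0.0008,0,255],[0,0,-0.001,0,255],[0,0,-0.001,0,255],[0,0,-0.001,0,255],[0,0,-0.001,0,255],[0,0,-0.001,0,255],[0,0,-0.001,0,255]]]'
python3 -c "from h import *;s=sense();print(s['tcp_pos'],s['wrist_force'],s['torque'])"
```

```text
time_s: 14.75
tcp_pos: [0.5173, 0.184, 0.1274]
eef_rot: [3.141, 0.0, -2.988]
wrist_force: [-0.0, -1.1, -4.5]
finger_gap: 0.149
grip_force: 78.4
time_s: 15.75
tcp_pos: [0.5173, 0.184, 0.1264]
eef_rot: [3.142, 0.0, -2.988]
wrist_force: [0.7, -0.6, -4.5]
finger_gap: 0.151
grip_force: 78.4
[0.51728388 0.18404147 0.12644135] [ 0.71993937 -0.58166802 -4.52325912] [-0.01720923  0.03510989 -0.0294261 ]
```

```bash
python3 -m jog '[[[0,0,-0.0003,0,255],[0,0,-0.0006,0,255],[0,0,-0.0009,0,255],[0,0,-0.0012,0,255],[0,0,-0.0015,0,255],[0,0,-0.0015,0,255],[0,0,-0.0015,0,255],[0,0,-0.0015,0,255],[0,0,-0.0015,0,255],[0,0,-0.0015,0,255]]]'
python3 -c "from h import *;s=sense();print(s['tcp_pos'],s['wrist_force'],s['torque'])"
```

```text
time_s: 16.75
tcp_pos: [0.5173, 0.1841, 0.125]
eef_rot: [3.141, 0.0, -2.988]
wrist_force: [0.4, -0.4, -4.2]
finger_gap: 0.151
grip_force: 78.4
[0.51728618 0.18406779 0.12495632] [ 0.40483706 -0.41326507 -4.24767751] [-0.04021349  0.01787933 -0.01087272]
```

```bash
python3 -m jog '[[[0,0,-0.0003,0,255],[0,0,-0.0006,0,255],[0,0,-0.0009,0,255],[0,0,-0.0012,0,255],[0,0,-0.0015,0,255],[0,0,-0.0018,0,255],[0,0,-0.002,0,255],[0,0,-0.002,0,255],[0,0,-0.002,0,255],[0,0,-0.002,0,255]]]'
python3 -c "from h import *;s=sense();print(s['tcp_pos'],s['wrist_force'],s['torque'])"
```

```text
time_s: 17.75
tcp_pos: [0.5173, 0.1841, 0.123]
eef_rot: [3.141, 0.0, -2.988]
wrist_force: [1.2, -1.0, -3.4]
finger_gap: 0.15
grip_force: 78.4
[0.51727727 0.184067   0.12295113] [ 1.19487803 -1.02344638 -3.39483165] [ 0.07556485  0.0409714  -0.00104963]
```

```bash
python3 -m jog '[[[0,0,-0.0004,0,255],[0,0,-0.0008,0,255],[0,0,-0.0012,0,255],[0,0,-0.0016,0,255],[0,0,-0.002,0,255],[0,0,-0.0024,0,255],[0,0,-0.0028,0,255],[0,0,-0.0032,0,255],[0,0,-0.0036,0,255],[0,0,-0.004,0,255]]]'
python3 -c "from h import *;s=sense();print(s['tcp_pos'],s['wrist_force'],s['torque'])"
python3 -m jog '[[[0,0,-0.0002,0,255],[0,0,-0.0004,0,255],[0,0,-0.0006,0,255],[0,0,-0.0008,0,255],[0,0,-0.001,0,255],[0,0,-0.0012,0,255],[0,0,-0.0014,0,255],[0,0,-0.0016,0,255],[0,0,-0.0018,0,255],[0,0,-0.002,0,255]]]'
python3 -c "from h import *;s=sense();print(s['tcp_pos'],s['wrist_force'],s['torque'])"
```

```text
time_s: 18.75
tcp_pos: [0.5173, 0.1841, 0.1189]
eef_rot: [3.141, 0.0, -2.988]
wrist_force: [0.3, -0.5, -4.2]
finger_gap: 0.153
grip_force: 78.4
[0.51726701 0.1840837  0.11890474] [ 0.27087095 -0.47200463 -4.19913543] [ 0.02514701  0.05038761 -0.04077325]
time_s: 19.75
tcp_pos: [0.5173, 0.184, 0.1169]
eef_rot: [3.142, -0.0, -2.988]
wrist_force: [-0.6, 0.7, -3.5]
finger_gap: 0.156
grip_force: 78.4
[0.51725954 0.18403245 0.11689587] [-0.61038877  0.68325956 -3.45706369] [-0.02719847 -0.00048158  0.03624515]
```

Still free, about 1 mm from home. Feel the last bit.

```bash
python3 -m jog '[[[0,0,-0.0002,0,255],[0,0,-0.0004,0,255],[0,0,-0.0006,0,255],[0,0,-0.0008,0,255],[0,0,-0.001,0,255],[0,0,-0.0012,0,255],[0,0,-0.0012,0,255],[0,0,-0.0012,0,255],[0,0,-0.0012,0,255],[0,0,-0.0012,0,255]]]'
python3 -c "from h import *;s=sense();print(s['tcp_pos'],s['wrist_force'],s['torque'])"
```

```text
time_s: 20.75
tcp_pos: [0.5173, 0.1841, 0.1158]
eef_rot: [3.141, 0.0, -2.988]
wrist_force: [-0.6, 1.4, -3.1]
finger_gap: 0.155
grip_force: 78.6
[0.51728275 0.18405116 0.11577944] [-0.61195151  1.35032903 -3.06840533] [-0.05429069  0.04023155 -0.0268251 ]
```

```bash
python3 -m jog '[[[0,0,-0.0001,0,255],[0,0,-0.0002,0,255],[0,0,-0.0003,0,255],[0,0,-0.0004,0,255],[0,0,-0.0005,0,255],[0,0,-0.0006,0,255],[0,0,-0.0006,0,255],[0,0,-0.0006,0,255],[0,0,-0.0006,0,255],[0,0,-0.0006,0,255]]]'
python3 -c "from h import *;s=sense();print(s['tcp_pos'],s['wrist_force'],s['torque'])"
```

```text
time_s: 21.75
tcp_pos: [0.5174, 0.1841, 0.1156]
eef_rot: [3.141, 0.001, -2.988]
wrist_force: [-2.1, -0.8, 6.3]
finger_gap: 0.15
grip_force: 79.8
[0.51736868 0.18412403 0.11562952] [-2.0600192  -0.83540875  6.2646329 ] [-0.13799191  0.6020909  -0.04090618]
```

It made contact at the expected home height with about 10 N. Let go, rise clear and check.

```bash
python3 -m jog '[[[0,0,0,0,220],[0,0,0,0,150],[0,0,0,0,120],[0,0,0,0,110],[0,0,0,0,110],[0,0,0.005,0,110],[0,0,0.02,0,110],[0,0,0.045,0,110],[0,0,0.07,0,110],[0,0,0.08,0,110]]]'
python3 -m jog '[[[0,-0.02,0.03,0,110],[0,-0.06,0.06,0,110],[0,-0.1,0.06,0,110],[0,-0.14,0.06,0,110],[0,-0.18,0.06,0,110],[0,-0.2,0.06,0,110],[0,-0.2,0.06,0,110],[0,-0.2,0.06,0,110],[0,-0.2,0.06,0,110],[0,-0.2,0.06,0,110]]]'
python3 - <<'E'
from h import *
d=cam("side")
cv2.imwrite("pics/p6.png",cv2.resize(d["frame"][200:330,170:310,::-1],(646,600),interpolation=cv2.INTER_CUBIC)); s=sense(); print(s["tcp_pos"],s["wrist_force"])
E
```

```text
time_s: 22.75
tcp_pos: [0.5187, 0.1844, 0.198]
eef_rot: [3.141, 0.004, -2.988]
wrist_force: [0.3, -0.3, -0.5]
finger_gap: 0.568
grip_force: 0.0
time_s: 23.75
tcp_pos: [0.5172, -0.0149, 0.255]
eef_rot: [3.141, -0.0, -2.987]
wrist_force: [-0.3, -0.2, -0.9]
finger_gap: 0.569
grip_force: 0.0
[ 0.51720442 -0.01490953  0.25504174] [-0.11443746 -0.43309849 -0.76614252]
```

View pics/p6.png

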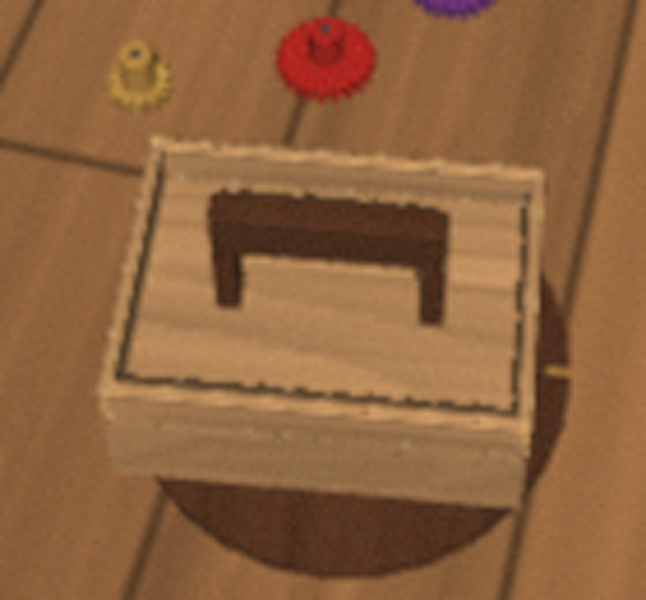

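The upper tray sits flush, with no gap along the seam from (110,415) to (525,455). It is level and let go, and the arm is clear, so I'm handing in.

```bash
python3 -c "from plant import *;print(hand_in())"
```

```text
the job is handed in; nothing more can be done
None
```

The job is handed in (no verdict was returned): the larger brass gear lies flat in the well, the tray with the handle sits flush on top and has been let go, about 10 N was felt on seating, and nothing else was disturbed as far as I could see.

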